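Snap the cover onto the storage box and shut its vent

TASK

Close the storage box on the worktop with the cover that fits it: set the cover squarely on the two snap hooks and let go of it, then push it straight down until both hooks have clicked over it and it lies flat on the rim. Only then press down the raised outer end of the vent rocker on the cover until the vent is fully shut, and leave the other cover and everything else where it stands.

Things in the scene. Friction and masses are not known exactly. Their poses are not given: they have to be found in the camera images.
- box_rim (a point): Centre of the rim plane of the open white storage box, fixed to the worktop, rim 70 mm above it. The box is 184 mm long along this point's y, 100 mm wide (x), walls 4 mm, and looks the same turned half round. A springy snap hook stands halfway along each long side. A cover lies home when its plate lies on the rim.
- cover_handle (a point): Middle of the handle of the loose wooden cover that fits the box (130 to 220 g). z up, y along the cover. Plate 184 (y) x 100 (x) x 6 mm, underside 21 mm below this point. Handle: upright bar 14 mm thick (x), 46 mm long (y), 30 mm high, its top 15 mm above this point. Lying on the worktop, this point is 45 mm up. The steel vent rocker is on the +y half of the plate.
- cover: The same cover, same axes; origin at the centre of the underside of its lip, 45 mm below the middle of the handle. The lip under the plate is 24 mm deep, tapered inward, and enters the box with 2.5 mm play all round. The cover fits either way round.
- vent_pad (a point): Top of the round pad (diameter 18 mm) on the outer end of the vent rocker: a steel seesaw strip 60 x 19 x 5 mm along the cover's y, pivoted 58 mm from the cover's middle. The pad, 80 mm from the cover's middle, is the end to press; it goes down about 8.5 mm (shut, its top is 7.5 mm above the plate's top), needs about 2 N, and stays where it is left.
- vent (a joint): Angle of the vent rocker: 0 = open, pad end up; 0.40 = shut, pad end fully down and the inner end tipped up.
- hook_a (a joint): Outward bend (rad) of the snap hook on the box's -x side: 0 = upright, as when free or clicked over the plate. The hook, 40 mm wide, stands 54 mm from the box's middle, its top 25 mm above the rim, with a sloped nose pointing inward. A cover set down squarely rests loose on both noses, its plate about 20 mm above the rim.
- hook_b (a joint): The same for the hook on the box's +x side. A straight push of about 13 to 18 N on the middle of the handle takes the resting cover home: the hooks bend out by about 0.1 rad and spring back over the plate.
- small_cover_handle (a point): Middle of the handle of another wooden cover that belongs to a smaller box and does not fit: plate 130 x 76 mm, same handle and height, no vent rocker. Leave it alone.
- timer: Bystander, leave alone: wind-up kitchen timer, black and white, diameter 62, 54 high (sizes in mm); origin at the centre of its underside.
- salt_mill: Bystander, leave alone: small clear mill with a grey cap, diameter 44, 90 high (sizes in mm); origin at the centre of its underside.
- spice_jar: Bystander, leave alone: spice jar with a green cap, diameter 46, 106 high (sizes in mm); origin at the centre of its underside.
- dropper_bottle: Bystander, leave alone: small brown dropper bottle, diameter 33, 102 high (sizes in mm); origin at the centre of its underside.
- small_mug: Bystander, leave alone: small white mug, 59 x 85, 51 high (sizes in mm); origin at the centre of its underside.
- tall_mill: Bystander, leave alone: dark wooden pepper mill, diameter 58, 160 high (sizes in mm); origin at the centre of its underside.

How it is judged (in metres and radians):
On the way, in this order (a step that is already met when the one before it is completed fails the run):
1. the cover rests loose on the two snap hooks, square over the box, let go, not yet clicked (horizontal distance between cover_handle and box_rim below 0.008 m and angle between the y axis of cover_handle and the y axis of box_rim, either way round below 0.08 rad and z of cover_handle in the frame of box_rim between 0.03 and 0.048 m and angle between the z axis of cover_handle and the z axis of box_rim, either way round below 0.12 rad and contact force between the fingers and cover below 0.05 N), for 0.2 s.
2. both hooks have clicked over the cover and it lies flat on the rim, the vent still open (horizontal distance between cover_handle and box_rim below 0.008 m and angle between the y axis of cover_handle and the y axis of box_rim, either way round below 0.08 rad and z of cover_handle in the frame of box_rim between 0.018 and 0.0235 m and angle between the z axis of cover_handle and the z axis of box_rim, either way round below 0.03 rad and value of joint each of hook_a, hook_b below 0.03 rad and value of joint vent below 0.2 rad), for 0.2 s.
3. the vent is fully shut (value of joint vent above 0.34 rad), for 0.1 s.
At the end, for the whole second after the job is handed in: The cover lies at rest and flat on the rim (within 2.5 mm in height, 0.03 rad in tilt, 8 mm and 0.08 rad in place), both hooks upright over it (below 0.03 rad) and the vent rocker shut (beyond 0.34 rad) (horizontal distance between cover_handle and box_rim below 0.008 m and angle between the y axis of cover_handle and the y axis of box_rim, either way round below 0.08 rad and z of cover_handle in the frame of box_rim between 0.018 and 0.0235 m and angle between the z axis of cover_handle and the z axis of box_rim, either way round below 0.03 rad and value of joint each of hook_a, hook_b below 0.03 rad and value of joint vent above 0.34 rad and linear speed of cover below 0.01 m/s); the robot touches nothing.
It fails at once if the other cover is moved by more than 3 cm (distance of small_cover_handle from where it was at the start of the episode above 0.03 m).
It fails at once if a bystander is moved by more than 3 cm or tipped over (distance of any of timer, salt_mill, spice_jar, dropper_bottle, small_mug, tall_mill from where it was at the start of the episode above 0.03 m or angle between any of timer, salt_mill, spice_jar, dropper_bottle, small_mug, tall_mill's own z axis and vertical above 0.5 rad).
It also fails if it takes over 58 s, if anything falls off the work surface, if the arm or the gripper's body presses on something with over 40 N, if the wrist force passes 120 N, or if a joint passes its speed limit or range.

ROBOT

A 6-joint arm with a two-finger parallel gripper is mounted at the origin on a cart in front of the work surface, level with it; the furniture and walls round the work are solid. World frame = base frame: x ahead of the robot, y to its left, z up, the work surface at z = 0. Lengths are in m, angles in degrees, forces in N, time in s.
With the tool pointing down it reaches from about 0.375 to 0.9 m from the base axis. Payload 3.1 kg.
Tool frame: the origin (TCP) lies between the finger pads; the fingertips stand 11 mm ahead of it and the grasp point (between the pads) lies 8 mm behind it; z points along the fingers, y is the line along which they close (so a half turn about z gives the same grasp; the last joint's range is limited). The gripper opens to 87 mm and grips with 3 to 60 N. Pads are 19 mm wide; open, the fingers measure 117 mm over their backs; the gripper's body (75 mm by 190 mm) begins 51 mm behind the grasp point.
Start: joints at [-81.675, 30.224, 82.088, -0, 67.689, -10.227], TCP at [0.199, -0.592, 0.234] pointing down, gripper open.
Joint ranges: [-176.69, 176.69], [-43.24, 126.21], [12.49, 139.97], [-82, 262], [0, 151.66], [-163.58, 163.58]. Speed limits (degrees/s): [159.86, 159.86, 180, 180, 180, 180].

INTERFACE

Orientations are given as a 3x3 rotation matrix whose columns are the frame's x, y, z axes.
In Python, from rig import bot gives the robot as it stands.
- The arm moves only by the tool apply_moves, never from a script. Its argument "steps" is a list that holds one entry, the list of rows, each a list of 7 numbers: the shift along the tool's x, y, z in cm, then the turn, a rotation vector about the tool's x, y, z in degrees, then the gripper command: -1 is shut, 1 is fully open, values between are in proportion. In form: [[[dx, dy, dz, rx, ry, rz, jaw], ...]]. A call has 1 to 20 rows; each row is the pose to reach, as a shift and turn from the pose commanded when the call began, along the tool's axes at that moment; what a row does not reach only later rows make up. A row lasts 1/8 s, in which the tool goes at most 62.5 mm and 10.7 degrees, less where a joint would pass 70% of its speed; a pose out of reach is approached as far as the arm can. A call with a gripper value outside its range is refused whole. The fingers move at their own pace and stop on an object; the grip force is fixed at half the most. Time passes only in rows, so rows that repeat a pose let the fingers close. It gives the time, the measured TCP pose, the force, the opening and the grip force at its end, in the units of the state.
- bot.read_state(): the state, without advancing time (a new reading comes with each control period).
- bot.capture(name): name is "scene" or "side" or "wrist"; returns the picture (400x640x3 uint8, blue, green, red); there is no depth.
- bot.camera_model(name): a dict with "intrinsics" (3x3 intrinsics, pixels), "R" (3x3) and "t" (3): a world point X has camera coordinates R X + t. Camera axes: x right, y down, z forward; pixel columns grow to the right and rows downward; lengths in m; the calibration is good to about 2 mm. The wrist camera is an equidistant fisheye: a pixel r from the principal point sees the ray r / f radians off the axis. A picture is of the moment at which its call begins: read the wrist's pose just before it. camera_model takes no time and is no camera call; for the wrist camera it gives the pose at the moment of the call.
- bot.hand_in(): hands the job in; it is judged then, once.
The state is a dict: "time_s": time; "joint_positions": joint angles; "qvel": joint speeds; "tau": joint torques, N m; "position": TCP position; "tcp_rot": TCP orientation; "force": force on the tool from outside, world axes, zero at the start; "moment": the same for the moment, N m; "opening": opening from 0.0 (shut) to 1.0 (fully open); "grasp_force": force on a finger pad.
Only numpy, scipy, OpenCV 4.12 (cv2) and the standard library are available. Lean on these libraries where they do the work, as an engineer would, in place of code of your own. Each camera call takes 0.05 s, during which the arm holds its last target. There are 200 camera calls.

## Working session

There is one attempt and no reset: what is moved stays moved. The work goes in short steps, Python scripts to look and compute and a tool call to move; the robot and the scene stay as the last step left them, time stands still between calls to the robot, and variables do not carry over. Pictures are saved under pics/ and viewed, at most 10 in all, crops included, and the job is handed in when it is done.

Besides the shell and the picture viewer there is one more tool, called after ">>>" as name(argument=value, ...) on one line, values as JSON. apply_moves: Moves the arm, as the interface text tells. Its arguments: {"type":"object","properties":{"steps":{"type":"array","items":{"type":"array","items":{"type":"array","items":{"type":"number"}}}}},"required":["steps"]}

```bash
mkdir -p pics; ls
python3 - <<'E'
from rig import bot
import cv2,numpy as np
for n in ["scene","side"]:
    m=bot.camera_model(n); print(n,m)
    cv2.imwrite(f"pics/{n}0.png",bot.capture(n))
s=bot.read_state();print(s)
E
```

```text
pics
scene {'intrinsics': array([[381.80536177,   0.        , 319.34352506],
       [  0.        , 381.80536177, 205.36371401],
       [  0.        ,   0.        ,   1.        ]]), 'R': array([[-8.58233304e-01, -5.13259622e-01,  3.95090091e-04],
       [-2.18945337e-01,  3.65407137e-01, -9.04732316e-01],
       [ 4.64218198e-01, -7.76557908e-01, -4.25980376e-01]]), 't': array([0.42433893, 0.17206434, 0.93739175])}
side {'intrinsics': array([[391.87424719,   0.        , 314.20853807],
       [  0.        , 391.87424719, 195.12214684],
       [  0.        ,   0.        ,   1.        ]]), 'R': array([[ 0.98519109, -0.17080652,  0.01495509],
       [-0.0948224 , -0.61543324, -0.78246447],
       [ 0.14285389,  0.76945894, -0.62251562]]), 't': array([-0.49269639,  0.09546433,  1.32056928])}
{'time_s': 0.1, 'joint_positions': array([-8.16752509e+01,  3.02742057e+01,  8.21483180e+01,  3.86897869e-04,
        6.76872338e+01, -1.02288670e+01]), 'qvel': array([-0.05892736, -0.13698578, -0.17996143,  0.16620325,  0.02725046,
       -0.0612035 ]), 'tau': array([-4.94096766e-04, -4.40985525e+01, -1.77150285e+01,  6.34858129e-02,
        5.33987966e-02, -4.15103693e-05]), 'position': array([ 0.19879222, -0.59188863,  0.23266741]), 'tcp_rot': array([[ 9.48027178e-01,  3.18189245e-01, -2.71170254e-04],
       [ 3.18189172e-01, -9.48025345e-01,  1.89634761e-03],
       [ 3.46321140e-04, -1.88407251e-03, -9.99998165e-01]]), 'force': array([-0.29625531, -0.41209298, -0.76354423]), 'moment': array([-0.02792181,  0.04748306,  0.04679403]), 'grasp_force': 0.0, 'opening': 0.9981209534157202}
```

View pics/scene0.png

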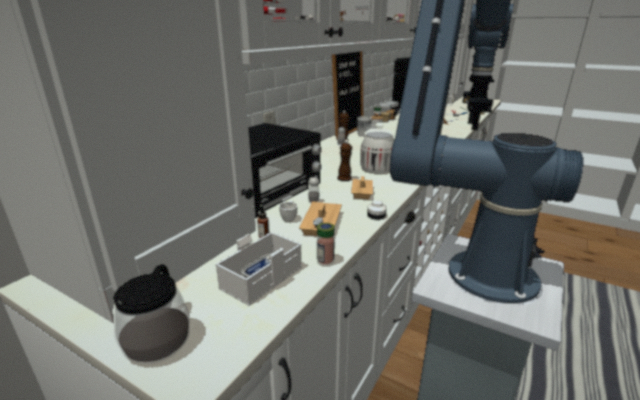

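View pics/side0.png

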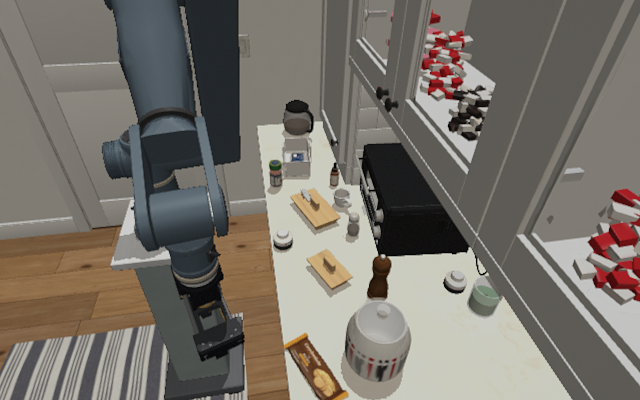

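The scene view shows the box near (260,268) and the big cover near (321,218), with the spice jar at (326,243). The side view shows the box at (297,160), the cover at (315,207) and the small cover at (329,268). I'll enlarge both.

Run:
```python
import cv2,numpy as np
a=cv2.imread("pics/scene0.png")[190:310,200:360]
b=cv2.imread("pics/side0.png")[130:250,250:370]
cv2.imwrite("pics/a.png",cv2.resize(a,None,fx=5,fy=5,interpolation=cv2.INTER_CUBIC))
cv2.imwrite("pics/b.png",cv2.resize(b,None,fx=5,fy=5,interpolation=cv2.INTER_CUBIC))
```

```text
(no output)
```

View pics/a.png

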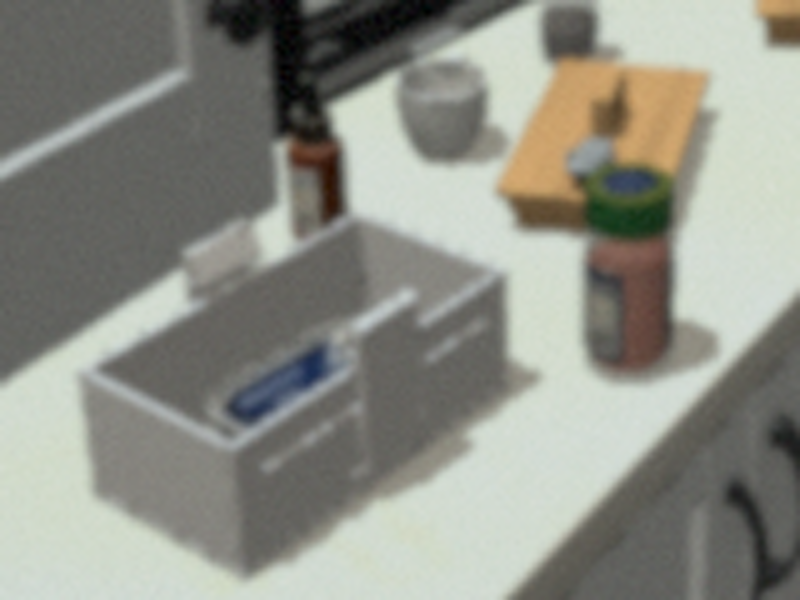

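View pics/b.png

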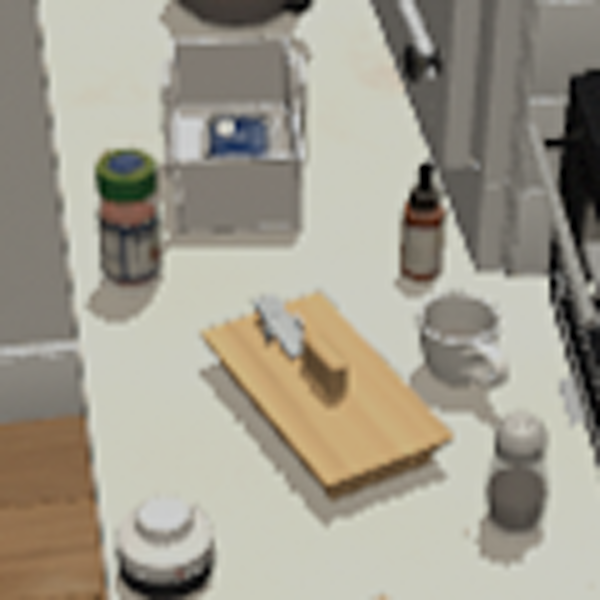

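The crops give the box rim corners, the cover plate corners and the handle. I'll turn those into world positions.

```bash
cat > h.py <<'E'
from rig import bot
import cv2,numpy as np
def ray(n,p,z):
    m=bot.camera_model(n);R,t=m["R"],m["t"]
    d=R.T@np.linalg.solve(m["intrinsics"],[p[0],p[1],1]);c=-R.T@t
    return c+d*(z-c[2])/d[2]
def rect(P,L,W):
    P=np.array(P)[:,:2];r=cv2.minAreaRect(P.astype(np.float32)*1000);return P.mean(0),r
E
python3 - <<'E'
from h import *
np.set_printoptions(precision=4,suppress=True)
sc=lambda u,v:(200+u/5,190+v/5); sd=lambda u,v:(250+u/5,130+v/5)
def show(k,n,f,pts,z):
    P=np.array([ray(n,f(*p),z)[:2] for p in pts]);print(k,P.tolist() and P.round(4).tolist(),"mean",P.mean(0),
      "edges",[(round(float(np.linalg.norm(d)),3),round(float(np.degrees(np.arctan2(d[1],d[0])))%180,1)) for d in np.roll(P,-1,0)-P])
show("box sc","scene",sc,[(85,372),(355,215),(505,270),(235,440)],.07)
show("box sd","side",sd,[(170,42),(290,42),(303,160),(165,160)],.07)
show("cov sd","side",sd,[(203,333),(320,293),(452,437),(330,490)],.03)
show("cov sc","scene",sc,[(560,60),(708,72),(500,190)],.03)
show("handle","side",sd,[(305,343),(345,375)],.06)
show("rocker","side",sd,[(268,300),(298,350)],.045)
show("jar cap","side",sd,[(128,165)],.106)
show("mug,mill,dropper,timer bases","side",sd,[(455,370),(515,520),(420,272),(165,600)],.0)
E
```

```text
box sc [[0.5324, 0.3839], [0.5161, 0.2071], [0.4194, 0.2132], [0.441, 0.3886]] mean [0.4772 0.2982] edges [(0.178, 84.7), (0.097, 176.4), (0.177, 83.0), (0.092, 177.0)]
box sd [[0.4376, 0.3831], [0.5366, 0.3685], [0.5183, 0.1921], [0.4141, 0.2078]] mean [0.4767 0.2879] edges [(0.1, 171.6), (0.177, 84.1), (0.105, 171.5), (0.177, 82.4)]
cov sd [[0.4218, 0.0434], [0.5122, 0.0768], [0.5727, -0.0925], [0.4829, -0.1306]] mean [ 0.4974 -0.0257] edges [(0.096, 20.3), (0.18, 109.6), (0.098, 23.0), (0.184, 109.3)]
cov sc [[0.5727, -0.0837], [0.4805, -0.1173], [0.508, 0.0853]] mean [ 0.5204 -0.0386] edges [(0.098, 20.0), (0.204, 82.3), (0.181, 110.9)]
handle [[0.4854, -0.0153], [0.5063, -0.053]] mean [ 0.4959 -0.0342] edges [(0.043, 119.0), (0.043, 119.0)]
rocker [[0.4705, 0.0552], [0.4825, -0.0039]] mean [0.4765 0.0256] edges [(0.06, 101.5), (0.06, 101.5)]
jar cap [[0.3822, 0.1513]] mean [0.3822 0.1513] edges [(0.0, 0.0)]
mug,mill,dropper,timer bases [[0.6001, 0.0106], [0.6047, -0.1467], [0.5998, 0.1297], [0.3688, -0.1823]] mean [ 0.5434 -0.0472] edges [(0.157, 91.7), (0.276, 91.0), (0.388, 53.5), (0.301, 39.8)]
```

```bash
cat >> h.py <<'E'
def plan(pos,yaw):
    "yaw: world angle (deg) of tool y, tool pointing down -> tool-frame shift cm, rotvec deg"
    s=bot.read_state();R=np.array(s["tcp_rot"]);a=np.radians(yaw);y=np.array([np.cos(a),np.sin(a),0]);z=np.array([0,0,-1.])
    T=np.c_[np.cross(y,z),y,z]
    print("shift",(R.T@(np.array(pos)-s["position"])*100).round(2),"rot",np.degrees(cv2.Rodrigues(R.T@T)[0].ravel()).round(2))
E
python3 -c "
from h import *
plan([.498,-.026,.2],19.5)"
```

```text
shift [ 46.37 -44.12   3.37] rot [-7.000e-02 -1.000e-01 -9.095e+01]
```

>>> apply_moves(steps=[[[46.4,-44.1,3.4,0,0,-91,1],[46.4,-44.1,3.4,0,0,-91,1],[46.4,-44.1,3.4,0,0,-91,1],[46.4,-44.1,3.4,0,0,-91,1],[46.4,-44.1,3.4,0,0,-91,1],[46.4,-44.1,3.4,0,0,-91,1],[46.4,-44.1,3.4,0,0,-91,1],[46.4,-44.1,3.4,0,0,-91,1],[46.4,-44.1,3.4,0,0,-91,1],[46.4,-44.1,3.4,0,0,-91,1],[46.4,-44.1,3.4,0,0,-91,1],[46.4,-44.1,3.4,0,0,-91,1],[46.4,-44.1,3.4,0,0,-91,1],[46.4,-44.1,3.4,0,0,-91,1]]])

```text
time_s: 1.85
position: [0.4979, -0.0283, 0.1996]
tcp_rot: [[-0.332, 0.943, -0.0], [0.943, 0.332, -0.0], [-0.0, -0.0, -1.0]]
force: [0.2, -0.3, -0.0]
opening: 1.002
grasp_force: 0.0
```

Run:
```python
from h import *
import pickle
s=bot.read_state();print(s["time_s"],s["position"],s["tcp_rot"][:,1])
m=bot.camera_model("wrist");print(m);pickle.dump(m,open("w1.pkl","wb"))
im=bot.capture("wrist");cv2.imwrite("pics/w1.png",im)
cv2.imwrite("pics/w1b.png",cv2.resize(im,(800,500),interpolation=cv2.INTER_CUBIC))
```

```text
1.85 [ 0.49794916 -0.02827919  0.1996039 ] [ 9.43187645e-01  3.32260352e-01 -3.53522847e-04]
{'intrinsics': array([[309.70691629,   0.        , 315.74245121],
       [  0.        , 309.70691629, 195.09017634],
       [  0.        ,   0.        ,   1.        ]]), 'R': array([[ 9.42729138e-01,  3.33558733e-01, -5.85470003e-04],
       [ 3.20711806e-01, -9.05934937e-01,  2.76452214e-01],
       [ 9.16826528e-02, -2.60807325e-01, -9.61027487e-01]]), 't': array([-0.45878307, -0.20958473,  0.30666236])}
```

View pics/w1b.png

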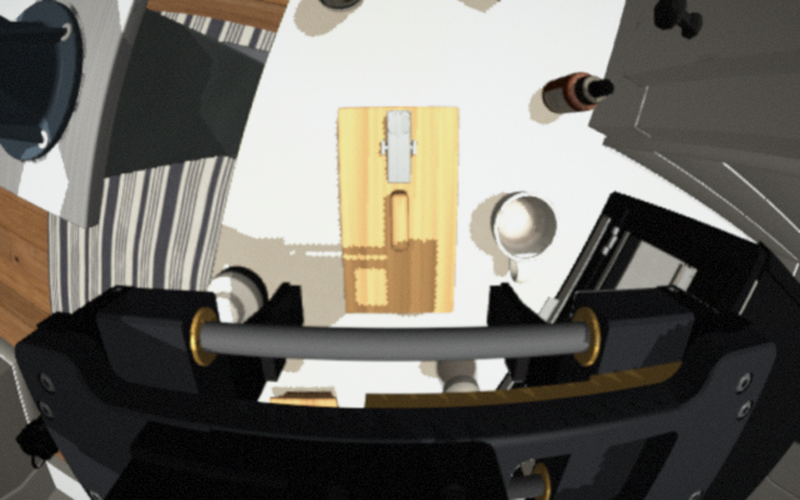

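The wrist view has the plate corners at (338,107), (459,107), (454,314), (345,312) in the 1.25x picture and the handle at about (400,192–248).

```bash
cat >> h.py <<'E'
def wray(m,p,z,s=1.25):
    K=m["intrinsics"];u=(np.array(p)/s-K[:2,2])/K[0,0];th=np.linalg.norm(u)
    d=m["R"].T@np.r_[u/th*np.sin(th),np.cos(th)];c=-m["R"].T@m["t"]
    return (c+d*(z-c[2])/d[2])[:2]
E
python3 - <<'E'
from h import *
import pickle
m=pickle.load(open("w1.pkl","rb"))
P=np.array([wray(m,p,.03) for p in [(338,107),(459,107),(454,314),(345,312)]])
print(P.round(4).tolist(),P.mean(0),[(np.linalg.norm(d).round(3),(np.degrees(np.arctan2(d[1],d[0]))%180).round(1)) for d in np.roll(P,-1,0)-P])
h=np.array([wray(m,p,.06) for p in [(392,194),(408,194),(391,249),(406,249)]]);print(h.round(4),h.mean(0))
plan([.498,-.026,.046],19.5)
E
```

```text
[[0.4193, 0.0506], [0.5132, 0.0841], [0.5772, -0.0901], [0.4808, -0.1218]] [ 0.49762881 -0.01927475] [(np.float64(0.1), np.float64(19.6)), (np.float64(0.186), np.float64(110.2)), (np.float64(0.101), np.float64(18.2)), (np.float64(0.183), np.float64(109.7))]
[[ 4.844e-01  4.000e-04]
 [ 4.959e-01  4.500e-03]
 [ 4.982e-01 -4.120e-02]
 [ 5.093e-01 -3.720e-02]] [ 0.49694555 -0.01837888]
shift [ 0.21  0.07 15.36] rot [-0.01  0.01 -0.09]
```

Run:
```python
from h import *
plan([.4975,-.020,.046],19.4)
```

```text
shift [ 0.79  0.22 15.36] rot [-0.01  0.01  0.01]
```

>>> apply_moves(steps=[[[0.8,0.2,6,0,0,0,1],[0.8,0.2,12,0,0,0,1],[0.8,0.2,14.5,0,0,0,1],[0.8,0.2,15.3,0,0,0,1],[0.8,0.2,15.3,0,0,0,1],[0.8,0.2,15.3,0,0,0,-1],[0.8,0.2,15.3,0,0,0,-1],[0.8,0.2,15.3,0,0,0,-1],[0.8,0.2,15.3,0,0,0,-1],[0.8,0.2,15.3,0,0,0,-1],[0.8,0.2,15.3,0,0,0,-1],[0.8,0.2,15.3,0,0,0,-1],[0.8,0.2,15.3,0,0,0,-1]]])

```text
time_s: 3.52
position: [0.4976, -0.0186, 0.0465]
tcp_rot: [[-0.335, 0.942, -0.0], [0.942, 0.335, 0.0], [0.0, -0.0, -1.0]]
force: [0.4, -0.3, 0.0]
opening: 0.173
grasp_force: 0.0
```

>>> apply_moves(steps=[[[0,0,0,0,0,0,-1],[0,0,0,0,0,0,-1],[0,0,-1,0,0,0,-1],[0,0,-4,0,0,0,-1],[0,0,-9,0,0,0,-1],[0,0,-14,0,0,0,-1],[0,0,-16,0,0,0,-1],[0,0,-16,0,0,0,-1]]])

```text
time_s: 4.53
position: [0.4985, -0.0187, 0.2085]
tcp_rot: [[-0.335, 0.942, 0.004], [0.942, 0.335, -0.001], [-0.003, 0.004, -1.0]]
force: [0.5, 0.3, -1.6]
opening: 0.158
grasp_force: 30.0
```

Run:
```python
from h import *
import pickle
m=bot.camera_model("wrist");pickle.dump(m,open("w2.pkl","wb"))
s=bot.read_state();pickle.dump(s,open("s2.pkl","wb"));print(s["position"],s["force"],s["moment"],s["grasp_force"])
im=bot.capture("wrist");cv2.imwrite("pics/w2.png",im)
cv2.imwrite("pics/w2b.png",cv2.resize(im,(800,500),interpolation=cv2.INTER_CUBIC))
plan([.477,.293,.24],-6.5)
```

```text
[ 0.49845647 -0.01870977  0.20854892] [ 0.48053925  0.27414984 -1.6415479 ] [ 0.01479018 -0.08492203  0.00784252] 29.9953927192837
shift [30.03  8.51 -3.3 ] rot [ 0.06  0.03 26.06]
```

View pics/w2b.png

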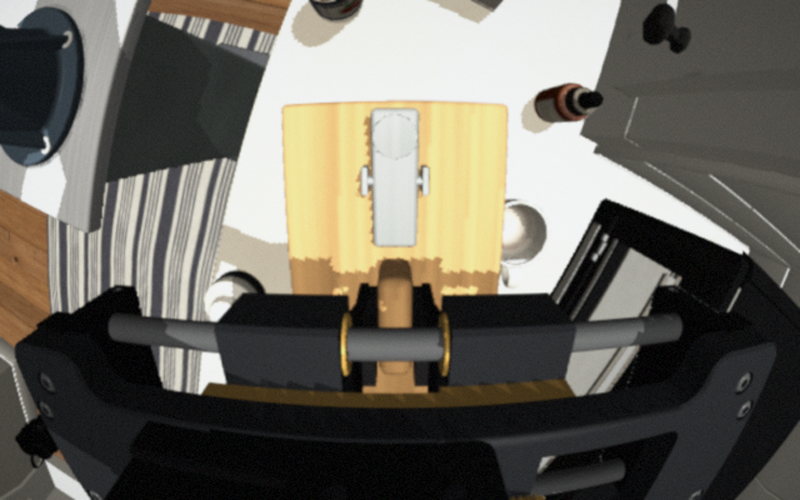

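The cover is held. Its far corners are at (283,105) and (507,105). These give the grip offset along the handle.

Run:
```python
from h import *
import pickle
m=pickle.load(open("w2.pkl","rb"));s=pickle.load(open("s2.pkl","rb"))
for p in [(283,105),(507,105),(374,109),(416,109),(394,135)]:
    w=wray(m,p,.192 if p[1]==105 else .207); print(p,(s["tcp_rot"].T@(np.r_[w,.192]-s["position"])*1000).round(1))
```

```text
(283, 105) [ 91.  -50.4  16.1]
(507, 105) [91.2 48.3 16.5]
(374, 109) [86.7 -9.4 16.3]
(416, 109) [86.7  7.1 16.3]
(394, 135) [76.3 -1.5 16.3]
```

>>> apply_moves(steps=[[[2,1,-4,0,0,0,-1],[8,4,-6,0,0,8,-1],[14,8,-6,0,0,17,-1],[17,8.5,-6,0,0,26,-1],[17,8.5,-6,0,0,26,-1],[17,8.5,-6,0,0,26,-1]]])

```text
time_s: 5.32
position: [0.5198, 0.1696, 0.2649]
tcp_rot: [[0.111, 0.994, -0.004], [0.994, -0.111, -0.001], [-0.002, -0.003, -1.0]]
force: [-0.2, -0.2, -1.2]
opening: 0.156
grasp_force: 30.0
```

Run:
```python
from h import *
import pickle
m=bot.camera_model("wrist");pickle.dump(m,open("w3.pkl","wb"))
s=bot.read_state();pickle.dump(s,open("s3.pkl","wb"));print(s["position"],s["force"],s["grasp_force"])
im=bot.capture("wrist");cv2.imwrite("pics/w3.png",im)
cv2.imwrite("pics/w3b.png",cv2.resize(im,(800,500),interpolation=cv2.INTER_CUBIC))
```

```text
[0.51983199 0.16959912 0.26487301] [-0.22040577 -0.18434579 -1.23390212] 29.995154533535242
```

View pics/w3b.png

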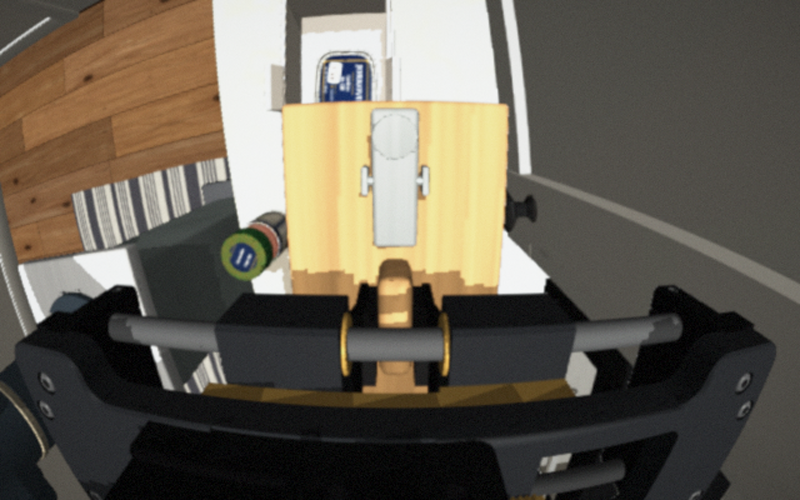

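The cover is well held, with an offset of about 1 mm. It hides the box from here, so I'll back off in y for one clean look at the rim.

Run:
```python
from h import *
plan([.477,.07,.30],-6.5)
```

```text
shift [-10.34  -3.19  -3.46] rot [-0.16  0.07  0.07]
```

>>> apply_moves(steps=[[[-5,-2,-2,0,0,0,-1],[-9,-3,-3.5,0,0,0,-1],[-10.3,-3.2,-3.5,0,0,0,-1],[-10.3,-3.2,-3.5,0,0,0,-1],[-10.3,-3.2,-3.5,0,0,0,-1]]])

```text
time_s: 6.0
position: [0.4776, 0.0716, 0.301]
tcp_rot: [[0.113, 0.994, -0.001], [0.994, -0.113, 0.001], [0.001, -0.001, -1.0]]
force: [0.9, -0.4, -2.1]
opening: 0.16
grasp_force: 30.0
```

Run:
```python
from h import *
import pickle
m=bot.camera_model("wrist");pickle.dump(m,open("w4.pkl","wb"))
im=bot.capture("wrist");cv2.imwrite("pics/w4.png",im)
cv2.imwrite("pics/w4b.png",cv2.resize(im[0:150,160:360],(800,600),interpolation=cv2.INTER_CUBIC))
```

```text
(no output)
```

View pics/w4b.png

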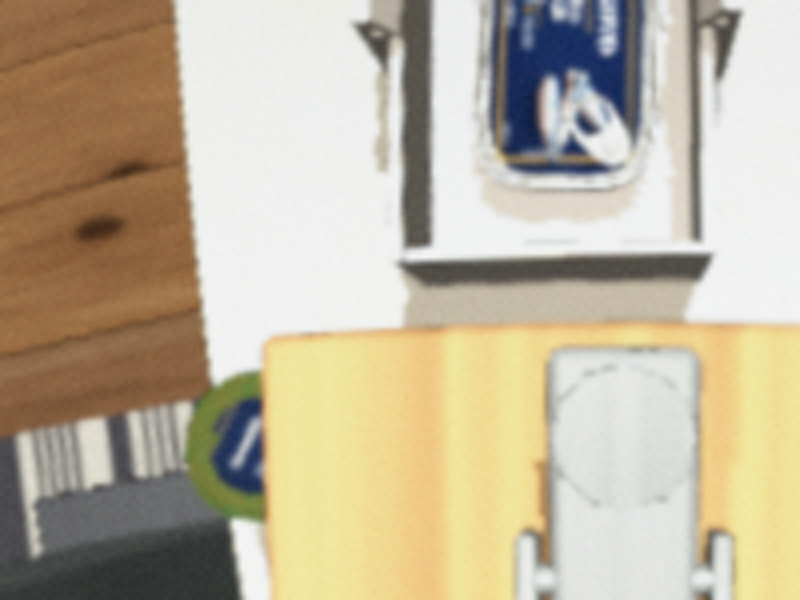

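The near rim corners are at crop (403,262) and (712,256), and the hook ends are near (390,35) and (703,30).

Run:
```python
from h import *
import pickle
m=pickle.load(open("w4.pkl","rb"))
f=lambda u,v,z: wray(m,(160+u/4,v/4),z,1)
a,b=f(402,263,.07),f(713,256,.07);d=b-a;print(a,b,np.linalg.norm(d),np.degrees(np.arctan2(d[1],d[0])))
g=np.radians(-6.5)
for g in (-6,-6.5,-7): r=np.radians(g); print(g,"centre",(a+b)/2+.092*np.array([-np.sin(r),np.cos(r)]))
print("left inner line z.07",f(402,10,.07),f(402,240,.07),"right",f(697,60,.07),f(697,240,.07))
print("hooks near corner z.095",f(355,25,.095),f(742,12,.095),f(398,35,.095),f(703,25,.095))
```

```text
[0.42335004 0.20902085] [0.51807258 0.19920148] 0.09523013376227213 -5.918404819219816
-6 centre [0.48032793 0.29560718]
-6.5 centre [0.481126   0.29551978]
-7 centre [0.48192329 0.29542541]
left inner line z.07 [0.4317522  0.29303234] [0.42416239 0.21633984] right [0.52054421 0.26330371] [0.51377941 0.20469891]
hooks near corner z.095 [0.42094338 0.28131589] [0.53306853 0.2700466 ] [0.43332685 0.27554565] [0.52128948 0.26671967]
```

Run:
```python
from h import *
plan([.4785,.2957,.17],-6.2)
```

```text
shift [22.24 -2.41 13.11] rot [-0.05 -0.03 -0.22]
```

>>> apply_moves(steps=[[[5,-0.6,0,0,0,-0.2,-1],[11,-1.2,0,0,0,-0.2,-1],[17,-1.8,1,0,0,-0.2,-1],[21,-2.4,4,0,0,-0.2,-1],[22.2,-2.4,8,0,0,-0.2,-1],[22.2,-2.4,12,0,0,-0.2,-1],[22.2,-2.4,13,0,0,-0.2,-1],[22.2,-2.4,13,0,0,-0.2,-1],[22.2,-2.4,13,0,0,-0.2,-1]]])

```text
time_s: 7.18
position: [0.4799, 0.2951, 0.1731]
tcp_rot: [[0.109, 0.994, 0.003], [0.994, -0.109, 0.001], [0.002, 0.003, -1.0]]
force: [-0.5, 0.2, -1.0]
opening: 0.159
grasp_force: 30.0
```

Run:
```python
from h import *
plan([.4785,.2957,.125],-6.2)
a=bot.capture("scene")[215:305,220:340];b=bot.capture("side")[115:205,255:345]
cv2.imwrite("pics/s5.png",np.hstack([cv2.resize(a,(456,342),interpolation=cv2.INTER_CUBIC),cv2.resize(b,(342,342),interpolation=cv2.INTER_CUBIC)]))
```

```text
shift [ 0.04 -0.16  4.81] rot [ 0.18 -0.09 -0.06]
```

View pics/s5.png

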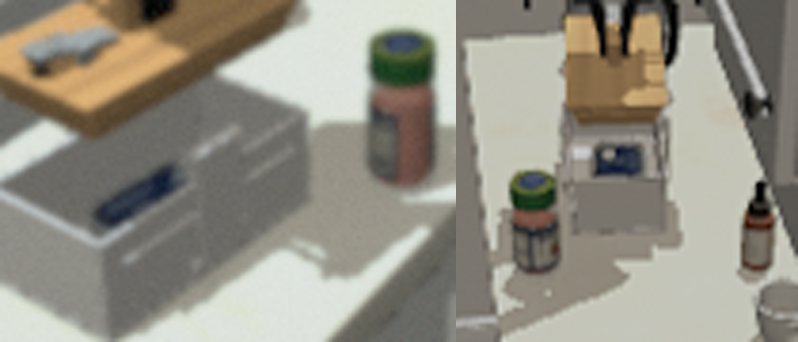

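The cover hangs level and aligned above the box, and the hooks are clear of it. Now I'll descend.

>>> apply_moves(steps=[[[0,-0.1,2,0,0,0,-1],[0,-0.15,4,0,0,0,-1],[0,-0.15,4.8,0,0,0,-1],[0,-0.15,5.2,0,0,0,-1],[0,-0.15,5.2,0,0,0,-1],[0,-0.15,5.2,0,0,0,-1]]])

```text
time_s: 8.02
position: [0.4776, 0.295, 0.1202]
tcp_rot: [[0.109, 0.994, 0.001], [0.994, -0.109, 0.001], [0.001, 0.001, -1.0]]
force: [-0.4, -0.0, -1.2]
opening: 0.158
grasp_force: 30.0
```

>>> apply_moves(steps=[[[0,0.05,0.3,0,0,0,-1],[0,0.05,0.5,0,0,0,-1],[0,0.05,0.6,0,0,0,-1],[0,0.05,0.7,0,0,0,-1],[0,0.05,0.7,0,0,0,-1]]])

```text
time_s: 8.65
position: [0.4784, 0.2949, 0.1129]
tcp_rot: [[0.109, 0.994, 0.002], [0.994, -0.109, 0.001], [0.001, 0.002, -1.0]]
force: [2.1, 1.1, 1.2]
opening: 0.157
grasp_force: 30.0
```

>>> apply_moves(steps=[[[0,0,0.05,0,0,0,-1],[0,0,0.05,0,0,0,-0.3],[0,0,0.05,0,0,0,-0.3],[0,0,0.05,0,0,0,-0.3],[0,0,0.05,0,0,0,-0.3],[0,0,0.05,0,0,0,-0.3],[0,0,0.05,0,0,0,-0.3],[0,0,-2,0,0,0,-0.3],[0,0,-5,0,0,0,-0.3],[0,0,-8,0,0,0,-0.3],[0,0,-8,0,0,0,-1],[0,0,-8,0,0,0,-1]]])

```text
time_s: 10.15
position: [0.4769, 0.2945, 0.1919]
tcp_rot: [[0.109, 0.994, -0.001], [0.994, -0.109, -0.0], [-0.001, -0.001, -1.0]]
force: [-0.6, 0.1, 0.3]
opening: 0.203
grasp_force: 0.0
```

Run:
```python
from h import *
import pickle
s=bot.read_state();print(s["position"],s["force"])
m=bot.camera_model("wrist");pickle.dump(m,open("w6.pkl","wb"))
im=bot.capture("wrist");cv2.imwrite("pics/w6.png",im)
a=bot.capture("scene")[215:305,220:340]
cv2.imwrite("pics/s6.png",np.vstack([cv2.resize(a,(400,300),interpolation=cv2.INTER_CUBIC),cv2.resize(im[20:260,160:480],(400,300))]))
plan([.4785,.295,.145],-6.2)
```

```text
[0.47694699 0.29445644 0.19185645] [-0.56438608  0.13970424  0.32667657]
shift [0.09 0.19 4.62] rot [-0.15  0.07 -0.05]
```

View pics/s6.png

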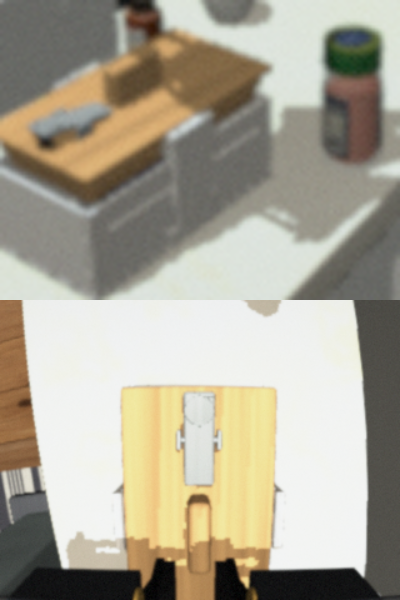

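The cover rests level, with equal gaps to the hooks on both sides. Next I'll push down with closed fingers on the middle of the handle.

>>> apply_moves(steps=[[[0.1,0.15,2,0,0,0,-1],[0.1,0.15,4,0,0,0,-1],[0.1,0.15,4.8,0,0,0,-1],[0.1,0.15,5.1,0,0,0,-1],[0.1,0.15,5.4,0,0,0,-1],[0.1,0.15,5.7,0,0,0,-1],[0.1,0.15,5.7,0,0,0,-1]]])

```text
time_s: 11.12
position: [0.4795, 0.2957, 0.1361]
tcp_rot: [[0.109, 0.994, 0.001], [0.994, -0.109, 0.0], [0.001, 0.001, -1.0]]
force: [-0.3, -0.4, 2.5]
opening: 0.004
grasp_force: 1.0
```

>>> apply_moves(steps=[[[0,-0.1,0.3,0,0,0,-1],[0,-0.1,0.6,0,0,0,-1],[0,-0.1,0.9,0,0,0,-1],[0,-0.1,1.2,0,0,0,-1],[0,-0.1,1.4,0,0,0,-1],[0,-0.1,1.6,0,0,0,-1],[0,-0.1,1.8,0,0,0,-1],[0,-0.1,1.8,0,0,0,-1]]])

```text
time_s: 12.12
position: [0.4763, 0.2959, 0.1174]
tcp_rot: [[0.109, 0.994, -0.004], [0.994, -0.109, 0.0], [-0.0, -0.004, -1.0]]
force: [-3.4, 0.8, 4.2]
opening: 0.006
grasp_force: 2.4
```

>>> apply_moves(steps=[[[0,0.1,0.2,0,0,0,-1],[0,0.1,0.4,0,0,0,-1],[0,0.1,0.4,0,0,0,-1],[0,0.1,0.4,0,0,0,-1]]])

```text
time_s: 12.62
position: [0.4764, 0.2959, 0.1172]
tcp_rot: [[0.109, 0.994, -0.004], [0.994, -0.109, 0.0], [-0.0, -0.004, -1.0]]
force: [-9.6, -0.0, 30.6]
opening: 0.004
grasp_force: 15.0
```

It hit a hard stop at the home height, with 30 N of reaction. I'll lift and check.

>>> apply_moves(steps=[[[0,0,-1,0,0,0,-1],[0,0,-4,0,0,0,-1],[0,0,-7,0,0,0,-1],[0,0,-7,0,0,0,-1],[0,0,-7,0,0,0,-1]]])

```text
time_s: 13.25
position: [0.4784, 0.2952, 0.1824]
tcp_rot: [[0.109, 0.994, -0.002], [0.994, -0.109, -0.001], [-0.001, -0.002, -1.0]]
force: [0.2, 0.2, -0.8]
opening: 0.003
grasp_force: 0.0
```

Run:
```python
from h import *
import pickle
s=bot.read_state();print(s["position"],s["force"])
m=bot.camera_model("wrist");pickle.dump(m,open("w7.pkl","wb"))
im=bot.capture("wrist")
a=bot.capture("scene")[215:305,220:340]
cv2.imwrite("pics/s7.png",np.vstack([cv2.resize(a,(400,300),interpolation=cv2.INTER_CUBIC),cv2.resize(im[20:260,160:480],(400,300))]))
```

```text
[0.47842388 0.29517547 0.18244494] [ 0.19856268  0.23124534 -0.82237117]
```

View pics/s7.png

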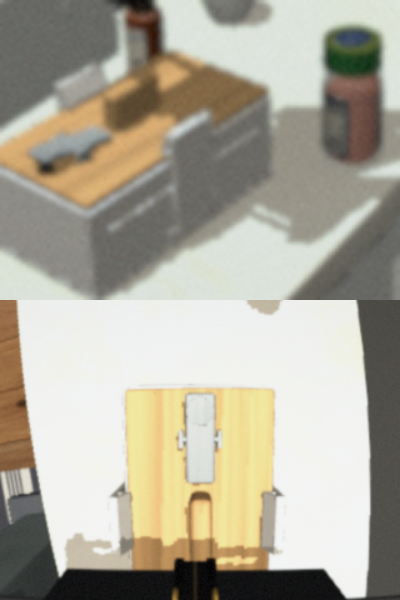

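The cover is flat on the rim with both hooks upright over it, and the vent is still open. Before going to the pad I'll check its position and the cabinet clearance.

Run:
```python
from h import *
import pickle
m=pickle.load(open("w7.pkl","rb"))
g=lambda u,v,z: wray(m,(160+u*.8,20+(v-300)*.8),z,1)
c=[g(126,390,.076),g(274,390,.076)];print(c,(c[0]+c[1])/2-.092*np.array([.109,.994]))
print("pad",g(200,404,.092),"rocker end",g(200,394,.092),"cab",g(357,320,0),g(368,420,0))
print([ray("side",(250+u/5,130+v/5),0)[:2] for u,v in [(375,0),(480,270)]])
plan([.487,.3745,.125],-6.2); print(bot.read_state()["joint_positions"])
```

```text
[array([0.44136193, 0.38975921]), array([0.53937731, 0.37945265])] [0.48034162 0.29315793]
pad [0.48894805 0.37401909] rocker end [0.48961768 0.38027019] cab [0.64042117 0.44449523] [0.64248758 0.35107158]
[array([0.64708817, 0.55156158]), array([0.64607899, 0.12517194])]
shift [7.99 0.03 5.69] rot [-0.16  0.08 -0.05]
[ 2.02893575e+01  2.92619759e+01  9.41005050e+01 -2.35608471e-03
  5.68214740e+01  2.65415118e+01]
```

>>> apply_moves(steps=[[[3,0.05,0,0,0,0,-1],[6.5,0.05,0.5,0,0,0,-1],[8,0.05,3,0,0,0,-1],[8,0.05,5.5,0,0,0,-1],[8,0.05,7,0,0,0,-1],[8,0.05,7.4,0,0,0,-1],[8,0.05,7.4,0,0,0,-1]]])

```text
time_s: 14.22
position: [0.4886, 0.3748, 0.1095]
tcp_rot: [[0.109, 0.994, -0.0], [0.994, -0.109, -0.0], [-0.0, -0.0, -1.0]]
force: [-0.3, -0.4, 0.6]
opening: 0.006
grasp_force: 0.0
```

>>> apply_moves(steps=[[[0,0,0.4,0,0,0,-1],[0,0,0.7,0,0,0,-1],[0,0,1.0,0,0,0,-1],[0,0,1.3,0,0,0,-1],[0,0,1.5,0,0,0,-1],[0,0,1.55,0,0,0,-1],[0,0,1.55,0,0,0,-1]]])

```text
time_s: 15.1
position: [0.4891, 0.3759, 0.0959]
tcp_rot: [[0.109, 0.994, 0.002], [0.994, -0.109, 0.002], [0.002, 0.002, -1.0]]
force: [-1.5, 1.4, 10.5]
opening: 0.002
grasp_force: 5.3
```

>>> apply_moves(steps=[[[0,0,0.1,0,0,0,-1],[0,0,0.2,0,0,0,-1],[0,0,0.2,0,0,0,-1]]])

```text
time_s: 15.48
position: [0.4892, 0.3759, 0.0956]
tcp_rot: [[0.109, 0.994, 0.003], [0.994, -0.109, 0.002], [0.002, 0.003, -1.0]]
force: [-3.4, 0.0, 19.6]
opening: 0.004
grasp_force: 9.6
```

The pad is at a hard stop: force rose from 10 to 20 N for 0.3 mm of travel. I'll retreat.

>>> apply_moves(steps=[[[0,0,-1,0,0,0,-1],[0,0,-5,0,0,0,-1],[0,0,-10,0,0,0,-1],[0,0,-12,0,0,0,-1],[0,0,-12,0,0,0,-1],[0,0,-12,0,0,0,-1]]])

```text
time_s: 16.23
position: [0.4874, 0.3743, 0.2104]
tcp_rot: [[0.109, 0.994, -0.003], [0.994, -0.109, -0.002], [-0.002, -0.003, -1.0]]
force: [0.5, -0.6, -0.5]
opening: 0.007
grasp_force: 0.0
```

Run:
```python
from rig import bot
s=bot.read_state();print(s["time_s"],s["position"],s["force"])
print(bot.hand_in())
```

```text
16.225 [0.48735743 0.3742705  0.21043715] [ 0.50036783 -0.61529825 -0.5247668 ]
the job is handed in; nothing more can be done
None
```

I handed the job in at 16.2 s with the cover clicked home under both hooks; the vent being shut rests on the pad reaching a hard stop (no picture taken after that), hand-in returned no verdict, and I viewed 11 pictures, one over the limit of 10.

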